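# Make up two casting kits on the mould bench

## Task

Make up two casting kits from the stock on the bench. On the green kit board seat the flat light-blue mould in the large round recess, the dark steel block in the rectangular recess and the brass pin, standing, in the small round recess; on the plywood kit board seat the light-blue mould with the stem, stem up, in the round recess and the yellow block in the rectangular one. Each must sit flat on the floor of its recess and be let go; leave the red mould and the grey triangular casting where they lie.

Things in the scene. Friction and masses are not known exactly. Their poses are not given: they have to be found in the camera images.
- green_board: Kit board painted green, fixed on the bench, 100 mm (x) by 254 mm (y), 14 mm thick; three recesses along y at x = 0, 8 mm deep (floor 6 mm above the bench), each 10 mm larger all round than its thing. Origin: centre of the underside. Recesses: large round, 80 mm wide, at y = +77 mm; rectangular, 56 (x) by 80 mm (y), at y = -13 mm; small round, 54 mm wide, at y = -90 mm.
- plywood_board: Kit board of bare pale plywood, fixed on the bench, 100 mm (x) by 190 mm (y), 14 mm thick; two recesses along y at x = 0, 8 mm deep (floor 6 mm above the bench), each 10 mm larger all round than its thing. Origin: centre of the underside. Recesses: round, 80 mm wide, at y = +45 mm; rectangular, 56 (x) by 80 mm (y), at y = -45 mm.
- flat_mould: Light-blue flat mould: a solid round disc 60 mm in diameter and 30 mm tall with a flower pattern and a ring of dots on its flat top, which looks like that of the red flat mould; about 0.1 kg. Lies loose on the bench at the start. Origin: centre of the underside. 
- stem_mould: Light-blue mould with a stem: a disc 60 mm in diameter and 16 mm thick, from whose middle an upright round stem 28 mm in diameter rises to 48 mm above the underside; about 0.08 kg. Lies loose on the bench at the start. Origin: centre of the underside. 
- steel_block: Dark, nearly black steel block, 36 mm (its x) by 60 mm (its y) by 34 mm tall, about 0.5 kg. Lies loose on the bench at the start. Origin: centre of the underside. 
- yellow_block: Yellow painted block with chipped paint on top, 36 mm (its x) by 60 mm (its y) by 34 mm tall, about 0.2 kg. Lies loose on the bench at the start. Origin: centre of the underside. 
- brass_pin: Brass pin standing upright: foot 34 mm in diameter and 12 mm thick, shank 22 mm in diameter up to 48 mm above the underside; about 0.2 kg. Lies loose on the bench at the start. Origin: centre of the underside. 
- red_mould: Dark red flat mould, not wanted, to be left where it lies: a solid round disc 60 mm in diameter and 30 mm tall with a flower pattern and a ring of dots on its flat top, which looks like that of the light-blue flat mould; about 0.1 kg. Lies loose on the bench at the start. Origin: centre of the underside. 
- triangle: Grey triangular casting, not wanted, to be left where it lies: sides 59 mm, 20 mm thick, by itself among the stock. Lies loose on the bench at the start. Origin: centre of the underside. 
Things that resemble listed ones, but are neither listed nor needed, are in the scene too. Leave any pink look-alike of the stem_mould alone. Of the things that look like the brass_pin, take the one that is nearest to the robot's base at the start.

How it is judged:
By the outcome, as a careful person would: the job done as asked, in the order asked, and still so for the second after the job is handed in, with the robot touching nothing.
It also fails if it takes over 125 s, if anything falls off the work surface, if the arm or the gripper's body presses on something with over 40 N, if the wrist force passes 120 N, or if a joint passes its speed limit or range.

## Robot

A 7-joint arm with a two-finger parallel gripper is mounted at the origin on the work surface. World frame = base frame: x ahead of the robot, y to its left, z up, the work surface at z = 0. Lengths are in mm, angles in degrees, forces in N, time in s.
With the tool pointing down it reaches from about 350 to 900 mm from the base axis. Payload 7.2 kg.
Tool frame: the origin (TCP) lies at the very end of the fingers, on their centre line; the grasp point (between the pads) lies 19 mm behind it (manip.grasp_offset is the z of the grasp point in the tool frame, in mm); z points along the fingers, y is the line along which they close (so a half turn about z gives the same grasp; the last joint's range is limited). The gripper opens to 88 mm and grips with 3 to 60 N. Pads are 20 mm wide; open, the fingers measure 115 mm over their backs; the gripper's body (75 mm by 178 mm) begins 61 mm behind the grasp point.
Start: joints at [60.149, 23.554, -0.728, 91.456, 0.321, 64.991, -4.71], TCP at [273.417, -562.025, 222.653] pointing down, gripper open.
Joint ranges: [-169.25, 169.25], [-16.82, 113.86], [-84.01, 82.57], [7.8, 145.47], [-59.2, 239.2], [7.22, 106.19], [-163.78, 163.78]. Speed limits (degrees/s): [136.94, 136.94, 172.46, 172.46, 180, 180, 180].

## Interface

Orientations are given as [roll, pitch, yaw] about the fixed x, y, z axes, in that order (R = Rz(yaw) Ry(pitch) Rx(roll)).
In Python, from plant import manip gives the robot as it stands.
- The arm moves only by the tool carry_out, never from a script. Its argument "rows" is a list of rows, each a list of 6 numbers: the shift along the tool's x, y, z in m, then the turn, a rotation vector about the tool's x, y, z in degrees. A call has exactly 10 rows; each row is the pose to reach, as a shift and turn from the pose commanded when the call began, along the tool's axes at that moment; what a row does not reach only later rows make up. A row lasts 1/8 s, in which the tool goes at most 62.5 mm and 10.7 degrees, less where a joint would pass 70% of its speed; a pose out of reach is approached as far as the arm can. A call with a gripper value outside its range is refused whole. "fingers" is the finger opening in m, from 0 to 0.0878, set as the call begins (left out, the last holds). The fingers move at their own pace and stop on an object; the grip force is fixed at half the most. Time passes only in rows, so rows that repeat a pose let the fingers close, or fill a call up. It gives the time, the measured TCP pose, the force, the opening and the grip force at its end, in the units of the state.
- manip.read_state(): the state, without advancing time (a new reading comes with each control period).
- manip.get_image(name): name is "scene" or "side" or "wrist"; returns a dict with "img" (420x560x3 uint8, red, green, blue), "fx", "fy", "cx", "cy" (pixels), "R" (3x3) and "t" (3): a world point X has camera coordinates R X + t; the wrist camera has in their place "tool_from_camera" (4x4, takes a point from camera to tool coordinates, whose origin is the TCP and whose axes are the flange's). Camera axes: x right, y down, z forward; pixel columns grow to the right and rows downward; lengths in mm; the calibration is good to about 2 mm. A picture is of the moment at which its call begins: read the wrist's pose just before it. There is no depth.
- manip.hand_in(): hands the job in; it is judged then, once.
The state is a dict: "t": time; "q": joint angles; "qd": joint speeds; "joint_torque": joint torques, N m; "position": TCP position; "tcp_rot": TCP orientation; "ft_force": force on the tool from outside, world axes, zero at the start; "wrist_torque": the same for the moment, N m; "finger_gap": finger opening in mm; "grasp_force": force on a finger pad.
Only numpy, scipy, OpenCV 4.12 (cv2) and the standard library are available. Lean on these libraries where they do the work, as an engineer would, in place of code of your own. Each camera call takes 0.05 s, during which the arm holds its last target. There are 200 camera calls.

## Working session

There is one attempt and no reset: what is moved stays moved. The work goes in short steps, Python scripts to look and compute and a tool call to move; the robot and the scene stay as the last step left them, time stands still between calls to the robot, and variables do not carry over. Pictures are saved under pics/ and viewed, at most 16 in all, crops included, and the job is handed in when it is done.

Besides the shell and the picture viewer there is one more tool, called after "Call:" as name(argument=value, ...), one argument or row to a line, values as JSON. carry_out: Moves the arm, as the interface text tells. Its arguments: {"type":"object","properties":{"rows":{"type":"array","items":{"type":"array","items":{"type":"number"}}},"fingers":{"type":"number"}},"required":["rows"]}

```bash
ls; mkdir -p pics; python3 - <<'E'
from plant import manip
import cv2, numpy as np
s=manip.read_state(); print({k:np.round(v,3).tolist() for k,v in s.items()}); print(manip.grasp_offset)
for n in ("scene","side","wrist"):
    d=manip.get_image(n); cv2.imwrite(f"pics/{n}0.png",d["img"][:,:,::-1])
    print(n,{k:np.round(v,3).tolist() for k,v in d.items() if k!="img"})
E
```

```text
pics
{'t': 0.0, 'q': [60.148, 23.598, -0.728, 91.504, 0.321, 64.991, -4.712], 'qd': [-0.029, 0.016, 0.088, 0.038, -0.102, 0.037, 0.075], 'joint_torque': [0.0, -58.795, 0.642, -29.108, -0.054, 0.018, 0.0], 'position': [273.171, -561.573, 221.826], 'tcp_rot': [-179.909, 0.006, 25.943], 'ft_force': [-0.789, 0.651, -0.046], 'wrist_torque': [0.021, -0.015, 0.038], 'grasp_force': 0.0, 'finger_gap': 87.89}
-18.700000000000003
scene {'fx': 538.143, 'fy': 538.143, 'cx': 290.357, 'cy': 212.174, 'R': [[0.881, 0.473, -0.014], [0.331, -0.636, -0.697], [-0.339, 0.61, -0.716]], 't': [-431.218, -139.699, 1559.64]}
side {'fx': 380.268, 'fy': 380.268, 'cx': 282.763, 'cy': 208.555, 'R': [[0.699, -0.715, 0.014], [-0.485, -0.489, -0.725], [0.525, 0.501, -0.688]], 't': [-347.36, 256.358, 602.981]}
wrist {'fx': 289.383, 'fy': 289.383, 'cx': 274.621, 'cy': 210.581, 'tool_from_camera': [[-0.001, -0.971, -0.24, 64.031], [1.0, -0.001, 0.001, -0.608], [-0.001, -0.24, 0.971, -162.776], [0.0, 0.0, 0.0, 1.0]]}
```

View pics/scene0.png

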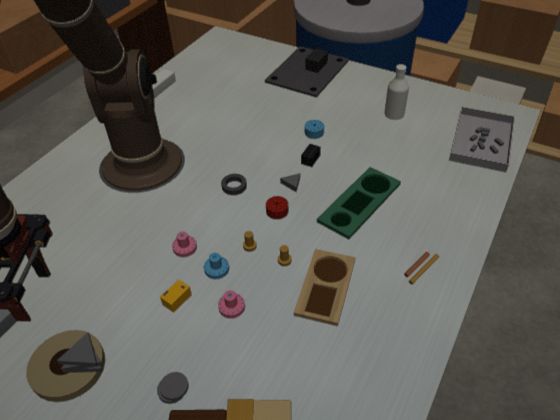

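View pics/side0.png

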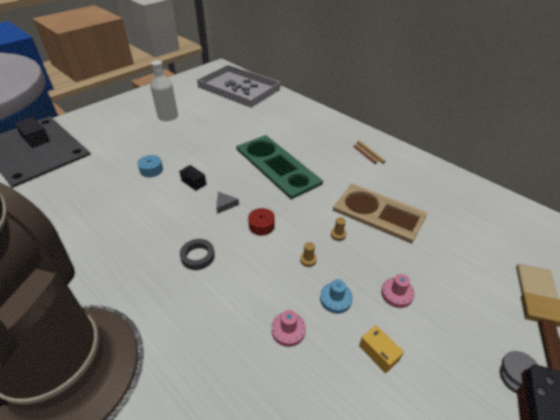

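The scene picture shows the following, with scene pixels first and side pixels second:

| Thing | Scene | Side |
|---|---|---|
| Flat blue mould | (314,129) | (150,165) |
| Steel block | (311,155) | (193,177) |
| Brass pins | (249,240), (284,255) | (308,254), (339,229) |
| Blue stem mould | (216,265) | (337,295) |
| Yellow block | (176,295) | (381,347) |
| Green board | (360,202) | (278,165) |
| Plywood board | (327,285) | (380,212) |

Next I segment these and fit a pose to both views, with z left free.

```bash
cat > h.py <<'E'
import numpy as np, cv2
from scipy.optimize import least_squares
from scipy.spatial.transform import Rotation as Ro
def disc(r,z0,z1):
    a=np.linspace(0,2*np.pi,40,endpoint=False); return np.array([[r*np.cos(t),r*np.sin(t),z] for z in(z0,z1) for t in a])
def box(a,b,h): return np.array([[i*a/2,j*b/2,z] for z in(0,h) for i in(-1,1) for j in(-1,1)])
PARTS={"flat":[disc(30,0,30)],"stem":[disc(30,0,16),disc(14,16,48)],"pin":[disc(17,0,12),disc(11,12,48)],
 "block":[box(36,60,34)],"green":[box(100,254,14)],"ply":[box(100,190,14)]}
def cam(d,T=None):
    K=np.array([[d["fx"],0,d["cx"]],[0,d["fy"],d["cy"]],[0,0,1]])
    if T is None: return K,np.array(d["R"]),np.array(d["t"])
    C=T@np.array(d["tool_from_camera"]); R=C[:3,:3].T; return K,R,-R@C[:3,3]
def toolT(s):
    T=np.eye(4);T[:3,:3]=Ro.from_euler("xyz",s["tcp_rot"],degrees=True).as_matrix();T[:3,3]=s["position"];return T
def proj(c,X):
    p=(c[1]@X.T).T+c[2]; p=p@c[0].T; return p[:,:2]/p[:,2:]
def sil(c,kind,x,y,z,yaw):
    R=Ro.from_euler("z",yaw).as_matrix(); polys=[]
    for P in PARTS[kind]:
        polys.append(cv2.convexHull(proj(c,P@R.T+[x,y,z]).astype(np.float32)))
    m=np.zeros((420*4,560*4),np.uint8)
    for q in polys: cv2.fillPoly(m,[np.round((q+.5)*4*16-8).astype(np.int32)],1,shift=4)
    return m
def feat(m,s):
    M=cv2.moments(m,binaryImage=True); a=M["m00"]+1e-9
    cx,cy=M["m10"]/a,M["m01"]/a; 
    if s==4: cx,cy=(cx+.5)/4-.5,(cy+.5)/4-.5
    S=np.array([M["mu20"],M["mu02"],M["mu11"]])/a/s**2
    return np.r_[cx,cy], S, a/s**2
def fit(cams,masks,kind,x0,z=None,yaw=True):
    F=[feat(m,1) for m in masks]
    def res(p):
        zz=p[2]*1 if z is None else z; r=[]
        for c,f in zip(cams,F):
            g=feat(sil(c,kind,p[0],p[1],zz,p[3]/100 if yaw else 0),4)
            r+=list(g[0]-f[0])
            if yaw: r+=list((g[1]-f[1])/np.sqrt(f[2])*.5)
        return np.array(r)
    best=None
    for y0 in (np.deg2rad([0,45,90,135]) if yaw else [0]):
        o=least_squares(res,[x0[0],x0[1],0,y0*100],diff_step=None if 0 else 1e-2,x_scale=[10,10,10,10],method="trf")
        if best is None or o.cost<best.cost: best=o
    p=best.x; g=[feat(sil(c,kind,p[0],p[1],p[2] if z is None else z,p[3]/100 if yaw else 0),4) for c in cams]
    return np.r_[p[:3],np.rad2deg(p[3]/100)],best.cost,[(round(a[2]),round(f[2])) for a,f in zip(g,F)]
def tri(cs,uv):
    P=[c[0]@np.c_[c[1],c[2]] for c in cs]
    X=cv2.triangulatePoints(P[0],P[1],np.float64(uv[0]).reshape(2,1),np.float64(uv[1]).reshape(2,1)).ravel(); return X[:3]/X[3]
E
cat > seg.py <<'E'
import cv2,numpy as np
from h import *
def hsvmask(img,lo,hi):
    return cv2.inRange(cv2.cvtColor(img,cv2.COLOR_RGB2HSV),lo,hi)
RNG={"flat":((95,110,60),(115,255,255)),"stem":((95,110,60),(115,255,255)),"yellow":((18,150,90),(30,255,255)),
 "pin":((12,110,40),(26,255,255)),"green":((60,80,10),(88,255,255)),"ply":((8,60,20),(24,200,255)),"steel":((0,0,0),(180,255,60))}
def blob(img,name,seed,fill=True):
    m=hsvmask(img,*RNG[name]); cs,_=cv2.findContours(m,cv2.RETR_EXTERNAL,cv2.CHAIN_APPROX_NONE)
    cs=[c for c in cs if cv2.contourArea(c)>15]
    c=max(cs,key=lambda c:cv2.pointPolygonTest(c,tuple(map(float,seed)),True)); o=np.zeros_like(m); cv2.drawContours(o,[c],-1,1,-1); return o
E
python3 - <<'E'
import json
from seg import *
from plant import manip
d={n:manip.get_image(n) for n in("scene","side")}; C=[cam(d[n]) for n in d]
S={"flat":((314,129),(150,165)),"steel":((311,155),(193,177)),"pin":((249,242),(308,256)),"stem":((216,267),(337,297)),"yellow":((176,295),(381,347)),
"pin2":((284,257),(339,231)),"green":((340,220),(282,166)),"ply":((327,288),(380,212))}
vis={n:d[n]["img"].copy() for n in d}
for k,uv in S.items():
    b=k.rstrip("2"); ms=[blob(d[n]["img"],b,p) for n,p in zip(d,uv)]
    for n,m in zip(d,ms):
        cs,_=cv2.findContours(m,cv2.RETR_EXTERNAL,cv2.CHAIN_APPROX_NONE); cv2.drawContours(vis[n],cs,-1,(255,0,255),1)
    kind={"steel":"block","yellow":"block"}.get(b,b); X=tri(C,uv)
    r=fit(C,ms,kind,X,None,kind in("block","green","ply"))
    print(k,X.round(),r[0].round(1),round(r[1],2),r[2],"dist",np.hypot(*r[0][:2]).round())
for n in vis: cv2.imwrite(f"pics/seg_{n}.png",cv2.resize(vis[n][50:380,130:450],(776,800))[:, :] if n=="scene" else vis[n])
v=np.hstack([cv2.resize(vis["scene"][100:340,150:420],(405,360)),cv2.resize(vis["side"][120:380,125:440],(395,326)).copy() if 0 else cv2.resize(vis["side"][120:380,125:440],(395,360))])
cv2.imwrite("pics/seg.png",v[:,:,::-1])
E
```

```text
flat [378. 360.  13.] [377.5 358.3   0.    0. ] 1.05 [(351, 264), (516, 338)] dist 521.0
steel [426. 243.  15.] [424.1 239.5   0.    0. ] 0.84 [(360, 304), (519, 381)] dist 487.0
pin [ 440. -124.   15.] [ 440.3 -125.5    0.     0. ] 0.52 [(234, 183), (351, 223)] dist 458.0
stem [ 409. -224.   10.] [ 407.  -221.9    0.     0. ] 0.16 [(547, 454), (931, 586)] dist 464.0
yellow [ 379. -338.   19.] [ 374.8 -337.8    0.   150. ] 6.44 [(637, 343), (1264, 929)] dist 505.0
pin2 [ 539. -125.   14.] [ 537.8 -125.7    0.     0. ] 0.83 [(244, 185), (316, 194)] dist 552.0
green [601.  79.   6.] [620.5 142.4  -0.  167.3] 0.65 [(2870, 2637), (2647, 2224)] dist 637.0
ply [ 665. -149.   -1.] [ 660.1 -148.4    0.   189.7] 0.41 [(3165, 3051), (2973, 2675)] dist 677.0
```

View pics/seg.png

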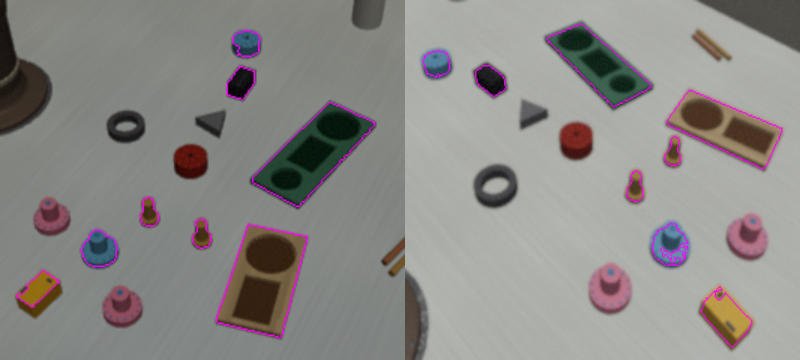

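The seg picture shows the contours following every item. The yellow block's dark faces and parts of the stem mould's rim are under-segmented. I'll widen the masks and fix the z step in the optimiser, since z never moved from 0.

```bash
python3 - <<'E'
s=open('h.py').read()
s=s.replace('''o=least_squares(res,[x0[0],x0[1],0,y0*100],diff_step=None if 0 else 1e-2,x_scale=[10,10,10,10],method="trf")''',
'''off=np.array([x0[0],x0[1],0,y0*100])-100
        o=least_squares(lambda q:res(q+off),[100.]*4,diff_step=2e-2,x_scale=10); o.x=o.x+off''')
open('h.py','w').write(s)
s=open('seg.py').read()
s=s.replace('"yellow":((18,150,90)','"yellow":((12,130,30)').replace('((95,110,60)','((92,70,30)')
s=s.replace('    cs=[c for','    m=cv2.morphologyEx(m,cv2.MORPH_CLOSE,np.ones((3,3),np.uint8)); cs,_=cv2.findContours(m,cv2.RETR_EXTERNAL,cv2.CHAIN_APPROX_NONE)\n    cs=[c for')
open('seg.py','w').write(s)
E
cat > loc.py <<'E'
from seg import *
from plant import manip
d={n:manip.get_image(n) for n in("scene","side")}; C=[cam(d[n]) for n in d]
S={"flat":((314,129),(150,165)),"steel":((311,155),(193,177)),"pin":((249,242),(308,256)),"stem":((216,267),(337,297)),"yellow":((176,295),(381,347)),
"pin2":((284,257),(339,231)),"green":((340,220),(282,166)),"ply":((327,288),(380,212))}
for k,uv in S.items():
    b=k.rstrip("2"); ms=[blob(d[n]["img"],b,p) for n,p in zip(d,uv)]
    kind={"steel":"block","yellow":"block"}.get(b,b); X=tri(C,uv); yw=kind in("block","green","ply")
    for z in(None,0.):
        r=fit(C,ms,kind,X,z,yw); print(k,z,r[0].round(1),round(r[1],2),r[2])
E
python3 loc.py
```

```text
flat None [377.1 359.6  -1.5   0. ] 0.55 [(348, 297), (515, 411)]
flat 0.0 [376.8 357.4   0.    0. ] 0.66 [(349, 297), (517, 411)]
steel None [424.4 241.7  -2.7  -9.1] 0.59 [(375, 305), (481, 380)]
steel 0.0 [424.  239.5   0.   -3.1] 0.83 [(366, 305), (504, 380)]
pin None [ 440.3 -125.2   -1.1    0. ] 0.4 [(233, 185), (351, 224)]
pin 0.0 [ 440.4 -125.6    0.     0. ] 0.49 [(234, 185), (349, 224)]
stem None [ 407.5 -222.9   -0.5    0. ] 0.38 [(548, 486), (931, 786)]
stem 0.0 [ 407.6 -223.1    0.     0. ] 0.4 [(548, 486), (935, 786)]
yellow None [ 3.771e+02 -3.385e+02  2.000e-01 -2.680e+01] 0.58 [(644, 556), (1264, 1023)]
yellow 0.0 [ 377.2 -338.5    0.    -8. ] 0.59 [(654, 556), (1265, 1023)]
pin2 None [ 538.6 -124.8   -2.4    0. ] 0.54 [(242, 185), (314, 192)]
pin2 0.0 [ 538.1 -125.8    0.     0. ] 0.92 [(243, 185), (316, 192)]
green None [620.9 143.8  -1.6 168.3] 0.56 [(2872, 2638), (2646, 2226)]
green 0.0 [620.7 142.9   0.  -11.4] 0.61 [(2869, 2638), (2648, 2226)]
ply None [ 660.2 -147.5   -1.4    9.1] 0.29 [(3164, 3050), (2949, 2674)]
ply 0.0 [ 660.  -148.4   20.9   10.7] 0.4 [(3172, 3050), (2968, 2674)]
```

z comes out within about 3 mm of the bench for every item, as it must. The block yaws are still vague, so I'll refine those with the wrist camera. I'm writing a move calculator and starting over the stock.

```bash
cat > mv.py <<'E'
import sys,numpy as np
from scipy.spatial.transform import Rotation as Ro
from plant import manip
# usage: mv.py x y z yaw [x y z yaw ...] : shift/turn from the present pose, one line per waypoint
s=manip.read_state(); R0=Ro.from_euler("xyz",s["tcp_rot"],degrees=True); p0=np.array(s["position"])
a=list(map(float,sys.argv[1:]))
print("t",round(s["t"],2),"pos",np.round(p0,1),"rot",np.round(s["tcp_rot"],2),"q",np.round(s["q"],0),"F",np.round(s["ft_force"],1),"gap",round(s["finger_gap"],1),"grip",round(s["grasp_force"],1))
for i in range(0,len(a),4):
    t=np.array(a[i:i+3]); R=Ro.from_euler("xyz",[180,0,a[i+3]],degrees=True)
    d=R0.inv().apply(t-p0); w=(R0.inv()*R).as_rotvec(degrees=True)
    print((d/1000).round(4).tolist()+w.round(2).tolist(), "len",round(np.linalg.norm(t-p0)))
E
python3 mv.py 430 -200 220 26
```

```text
t 0.35 pos [ 273.4 -561.9  222.5] rot [-179.98    0.     25.95] q [60. 24. -1. 91.  0. 65. -5.] F [0.2 0.5 0.9] gap 87.8 grip 0.0
[0.2992, -0.2569, 0.0025, -0.02, 0.0, -0.05] len 394
```

Call:
carry_out(
  rows=[
    [0.02,-0.017,0,0,0,0],
    [0.06,-0.051,0,0,0,0],
    [0.105,-0.09,0,0,0,0],
    [0.15,-0.129,0,0,0,0],
    [0.195,-0.167,0,0,0,0],
    [0.24,-0.206,0,0,0,0],
    [0.28,-0.24,0,0,0,0],
    [0.3,-0.257,0,0,0,0],
    [0.3,-0.257,0,0,0,0],
    [0.3,-0.257,0,0,0,0],
  ],
  fingers=0.0878,
)

```text
t: 1.6
position: [430.3, -200.7, 222.7]
tcp_rot: [180.0, 0.0, 25.9]
ft_force: [-0.5, -1.0, -0.3]
finger_gap: 87.8
grasp_force: 0.0
```

```bash
cat > look.py <<'E'
import sys,pickle
from plant import manip
import cv2
from h import *
n=sys.argv[1]; s=manip.read_state(); d=manip.get_image("wrist"); d["T"]=toolT(s)
pickle.dump(d,open(n+".pkl","wb")); cv2.imwrite(f"pics/{n}.png",d["img"][:,:,::-1])
c=cam(d,d["T"])
P={"flat":(377,359),"steel":(424,240),"pin":(440,-125),"stem":(408,-223),"yellow":(377,-338),"pin2":(538,-125),"green":(621,143),"ply":(660,-148)}
for k,v in P.items():
    u=proj(c,np.array([[*v,10.]]))[0]
    if 0<u[0]<560 and 0<u[1]<420: print(k,u.round())
print(s["t"],np.round(s["position"],1),np.round(s["q"]))
E
python3 look.py w1; python3 mv.py 500 180 220 90
```

```text
pin [225. 157.]
stem [283. 211.]
yellow [346. 265.]
pin2 [257.  83.]
1.6 [ 430.3 -200.7  222.7] [ 31.  10. -14. 111.   3.  60. -48.]
t 1.65 pos [ 430.2 -201.   222.6] rot [1.7998e+02 2.0000e-02 2.5840e+01] q [ 31.  10. -14. 111.   3.  60. -48.] F [-0.1 -0.9 -0.4] gap 87.5 grip 0.0
[0.2289, -0.3125, 0.0024, 0.0, 0.03, -64.16] len 387
```

View pics/w1.png

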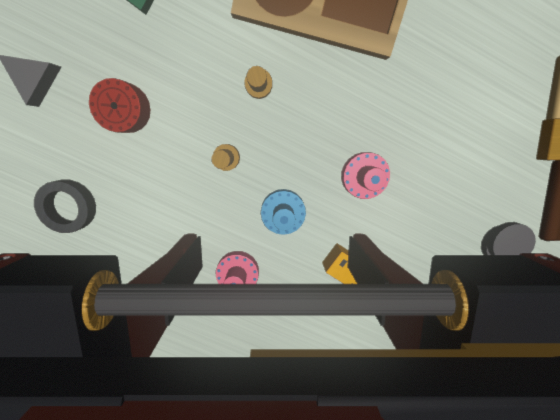

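w1 shows the stem mould at (283,211) and the nearest pin at (225,157), both matching the prediction within a few pixels. The yellow block at (345,262) is half hidden behind a finger, and the pink moulds are clear of the wanted things. Next I go over the flat mould, steel block and green board.

Call:
carry_out(
  rows=[
    [0.015,-0.02,0,0,0,-6],
    [0.045,-0.062,0,0,0,-15],
    [0.08,-0.11,0,0,0,-25],
    [0.115,-0.155,0,0,0,-35],
    [0.15,-0.205,0,0,0,-45],
    [0.185,-0.25,0,0,0,-54],
    [0.215,-0.295,0,0,0,-61],
    [0.229,-0.3125,0,0,0,-64],
    [0.229,-0.3125,0,0,0,-64],
    [0.229,-0.3125,0,0,0,-64],
  ],
)

```text
t: 2.9
position: [500.3, 179.1, 222.3]
tcp_rot: [-180.0, 0.1, 89.7]
ft_force: [-0.3, -0.6, -0.4]
finger_gap: 87.4
grasp_force: 0.0
```

```bash
python3 look.py w2
```

```text
flat [169.  37.]
steel [215. 142.]
pin [238. 382.]
pin2 [301. 381.]
green [366. 216.]
ply [377. 393.]
2.9 [500.3 179.1 222.3] [  4.  18. -36. 103.  12.  63. -36.]
```

View pics/w2.png

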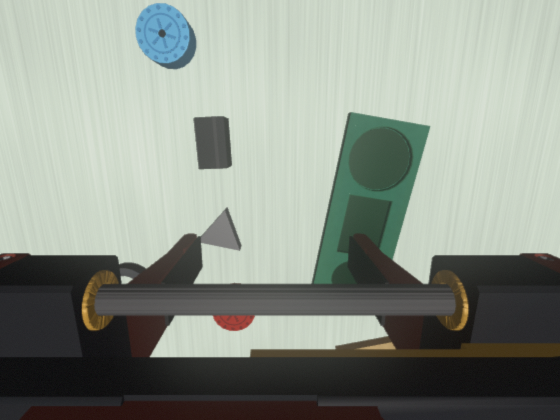

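w2 shows:
- flat mould at (162,33)
- steel block at (213,142), close to aligned with y
- green board with its large recess at (380,158), rectangular recess at (364,224), and top corners at (350,112) and (429,127)

I'll refine all of these by combining views.

```bash
cat > ref.py <<'E'
import pickle
from seg import *
from plant import manip
def wrist(n):
    d=pickle.load(open(n+".pkl","rb")); return d,cam(d,d["T"])
def ray(c,uv,z):
    v=c[1].T@(np.linalg.inv(c[0])@np.r_[uv,1.]); o=-c[1].T@c[2]; return o+v*(z-o[2])/v[2]
def wmask(d,name,seed,box):
    u0,v0,u1,v1=box; im=d["img"].copy(); k=np.zeros(im.shape[:2],np.uint8); k[v0:v1,u0:u1]=1; im[k==0]=200; return blob(im,name,seed)
def scene2():
    d={n:manip.get_image(n) for n in("scene","side")}; return d,[cam(d[n]) for n in d]
def block_top(d,c,name,seed,box,h):
    m=wmask(d,name,seed,box); cs,_=cv2.findContours(m,cv2.RETR_EXTERNAL,cv2.CHAIN_APPROX_NONE); q=max(cs,key=cv2.contourArea).reshape(-1,2)
    return m,q
E
python3 - <<'E'
from ref import *
RNG["steel"]=((0,0,0),(180,255,78))
w,cw=wrist("w2"); d,C=scene2()
for k,kind,seeds,box,g in (("flat","flat",((314,129),(150,165),(162,33)),(120,0,210,80),(377,359)),("steel","block",((311,155),(193,177),(213,142)),(180,105,245,180),(424,240))):
    mw=wmask(w,k,seeds[2],box); RNG["steel"]=((0,0,0),(180,255,60)); ms=[blob(d[n]["img"],k,s) for n,s in zip(d,seeds)]
    yw=kind=="block"
    print(k,"w z0",fit([cw],[mw],kind,g,0.,yw)); 
    for o in (0,1): print(k,"2v",fit([cw,C[o]],[mw,ms[o]],kind,g,None,yw)[:2])
    cs,_=cv2.findContours(mw,0,1); print(cv2.minAreaRect(np.vstack(cs)))
# green board: top-plane quad, large recess
im=w["img"]; m=hsvmask(im,(60,40,10),(95,255,255)); m[:,:300]=0; cs,_=cv2.findContours(m,0,1); c=max(cs,key=cv2.contourArea)
print("approx",cv2.approxPolyDP(c,4,True).reshape(-1,2).tolist())
for uv in((350,112),(429,127)): print(ray(cw,uv,14).round(1))
g=cv2.cvtColor(im,cv2.COLOR_RGB2HSV)[:,:,2]; print(g[158,335:440:3].tolist()); print(g[105:215:4,380].tolist())
E
```

```text
flat w z0 (array([376.02901248, 357.74601658,   0.        ,   0.        ]), np.float64(7.098430083085333e-05), [(3144, 2887)])
flat 2v (array([377.70486501, 356.37926032,   4.52566547,   0.        ]), np.float64(0.0817477791871603))
flat 2v (array([375.75740649, 357.9682779 ,  -1.2296623 ,   0.        ]), np.float64(0.17856269276897205))
((164.62001037597656, 36.159996032714844), (68.19999694824219, 53.20000076293945), 53.13010025024414)Traceback (most recent call last):
  File "<stdin>", line 5, in <module>
  File "ref.py", line 9, in wmask
    u0,v0,u1,v1=box; im=d["img"].copy(); k=np.zeros(im.shape[:2],np.uint8); k[v0:v1,u0:u1]=1; im[k==0]=200; return blob(im,name,seed)
                                                                                                                   ~~~~^^^^^^^^^^^^^^
  File "seg.py", line 11, in blob
    c=max(cs,key=lambda c:cv2.pointPolygonTest(c,tuple(map(float,seed)),True)); o=np.zeros_like(m); cv2.drawContours(o,[c],-1,1,-1); return o
ValueError: max() iterable argument is empty
```

```bash
python3 - <<'E'
from ref import *
w,cw=wrist("w2"); d,C=scene2(); seeds=((311,155),(193,177),(213,142)); im=w["img"]
g=cv2.cvtColor(im,cv2.COLOR_RGB2HSV)[:,:,2]; print(g[142,188:244:2].tolist())
RNG["steel"]=((0,0,0),(180,255,120)); mw=wmask(w,"steel",seeds[2],(180,105,245,180)); RNG["steel"]=((0,0,0),(180,255,90))
ms=[blob(d[n]["img"],"steel",s) for n,s in zip(d,seeds)]
print("w z0",fit([cw],[mw],"block",(424,240),0.)); 
for o in (0,1): print("2v",fit([cw,C[o]],[mw,ms[o]],"block",(424,240),None))
m=hsvmask(im,(60,40,10),(95,255,255)); m[:,:300]=0; m=m[:].copy(); cs,_=cv2.findContours(m,0,1); c=max(cs,key=cv2.contourArea)
print("approx",cv2.approxPolyDP(c,4,True).reshape(-1,2).tolist())
for uv in((350,112),(429,127)): print(ray(cw,uv,14).round(1))
print(g[158,335:440:3].tolist()); print(g[105:215:4,380].tolist())
E
```

```text
[217, 219, 219, 215, 124, 83, 84, 83, 81, 85, 84, 83, 85, 90, 93, 85, 83, 87, 85, 75, 73, 165, 214, 217, 217, 221, 217, 219]
w z0 (array([ 423.87486391,  239.72877376, -199.9747369 ,    1.81374176]), np.float64(0.012621102809299463), [(1828, 1715)])
2v (array([424.54135592, 239.96612989,   2.13192025,  -1.87307117]), np.float64(0.2085571005519786), [(1848, 1715), (364, 330)])
2v (array([423.47867288, 239.71719319,  -2.35188294, 179.41130952]), np.float64(0.054176597733223406), [(1798, 1715), (513, 424)])
approx [[429, 126], [350, 113], [313, 283], [356, 283], [347, 267], [349, 237], [355, 232], [366, 234], [392, 259]]
[591.4 275.1  14. ]
[689.7 256.9  14. ]
[222, 145, 115, 121, 120, 96, 94, 95, 92, 90, 91, 89, 89, 87, 86, 87, 84, 86, 83, 83, 83, 83, 83, 83, 83, 69, 111, 121, 120, 209, 218, 217, 216, 214, 218]
[217, 219, 218, 157, 120, 121, 91, 90, 90, 89, 88, 86, 86, 87, 85, 85, 84, 84, 81, 83, 83, 88, 117, 117, 80, 80, 78, 78]
```

```bash
python3 mv.py 376.5 357.5 120 133  376.5 357.5 60 133
```

```text
t 3.15 pos [500.1 180.3 222.8] rot [1.7998e+02 3.0000e-02 8.9830e+01] q [  4.  18. -36. 103.  12.  63. -36.] F [0.1 0.1 0.2] gap 88.0 grip 0.0
[0.1769, -0.1242, 0.1026, 0.0, 0.04, -43.17] len 239
[0.1769, -0.1242, 0.1626, 0.0, 0.04, -43.17] len 271
```

Results:
- Flat mould is at (376.5, 357.5) with z ≈ 0.
- Steel block is at (424, 239.8), yaw ≈ 0.
- Green board corners are 100 mm apart, as they must be. That gives yaw ≈ -10.5 and an origin of about (618,141.5).

Now I grasp the flat mould.

Call:
carry_out(
  rows=[
    [0.02,-0.015,0,0,0,0],
    [0.06,-0.042,0,0,0,0],
    [0.1,-0.07,0.02,0,0,0],
    [0.14,-0.098,0.06,0,0,0],
    [0.17,-0.119,0.1,0,0,0],
    [0.177,-0.124,0.14,0,0,0],
    [0.177,-0.124,0.165,0,0,0],
    [0.177,-0.124,0.17,0,0,0],
    [0.177,-0.124,0.17,0,0,0],
    [0.177,-0.124,0.17,0,0,0],
  ],
)

```text
t: 4.4
position: [377.0, 359.0, 53.9]
tcp_rot: [179.9, -0.1, 89.9]
ft_force: [0.1, -0.1, 0.3]
finger_gap: 87.9
grasp_force: 0.0
```

```bash
python3 mv.py 376.5 357.5 11 90; python3 look.py w3
```

```text
t 4.4 pos [377.  359.   53.9] rot [ 1.7991e+02 -7.0000e-02  8.9900e+01] q [-22.  30. -35. 113.  25.  44. -71.] F [ 0.1 -0.1  0.3] gap 87.9 grip 0.0
[-0.0015, -0.0005, 0.0428, 0.09, -0.07, -0.1] len 43
flat [276. 229.]
steel [332. 363.]
4.4 [377.  359.   53.9] [-22.  30. -35. 113.  25.  44. -71.]
```

Call:
carry_out(
  rows=[
    [-0.001,-0.0005,0.015,0,0,0],
    [-0.001,-0.0005,0.03,0,0,0],
    [-0.001,-0.0005,0.039,0,0,0],
    [-0.001,-0.0005,0.043,0,0,0],
    [-0.001,-0.0005,0.043,0,0,0],
    [-0.001,-0.0005,0.043,0,0,0],
    [-0.001,-0.0005,0.043,0,0,0],
    [-0.001,-0.0005,0.043,0,0,0],
    [-0.001,-0.0005,0.043,0,0,0],
    [-0.001,-0.0005,0.043,0,0,0],
  ],
)

```text
t: 5.7
position: [375.7, 357.6, 9.7]
tcp_rot: [180.0, -0.0, 89.9]
ft_force: [0.2, 0.7, 0.2]
finger_gap: 87.9
grasp_force: 0.0
```

Call:
carry_out(
  rows=[
    [0,0,0,0,0,0],
    [0,0,0,0,0,0],
    [0,0,0,0,0,0],
    [0,0,0,0,0,0],
    [0,0,0,0,0,0],
    [0,0,0,0,0,0],
    [0,0,-0.01,0,0,0],
    [0,0,-0.03,0,0,0],
    [0,0,-0.06,0,0,0],
    [0,0,-0.08,0,0,0],
  ],
  fingers=0.03,
)

```text
t: 6.95
position: [375.6, 358.0, 91.4]
tcp_rot: [180.0, -0.0, 90.0]
ft_force: [-0.4, -0.4, -0.7]
finger_gap: 59.8
grasp_force: 30.0
```

```bash
python3 mv.py 631 217 90 80  631 217 40 80; python3 look.py w4
```

```text
t 6.95 pos [375.6 358.   91.4] rot [ 1.7996e+02 -4.0000e-02  8.9960e+01] q [-20.  27. -37. 112.  22.  48. -69.] F [-0.4 -0.4 -0.7] gap 59.8 grip 30.0
[-0.1408, 0.2555, 0.0015, 0.04, -0.04, 9.96] len 292
[-0.1408, 0.2554, 0.0515, 0.04, -0.04, 9.96] len 296
flat [278. 215.]
steel [326. 333.]
green [509. 413.]
6.95 [375.6 358.   91.4] [-20.  27. -37. 112.  22.  48. -69.]
```

Call:
carry_out(
  rows=[
    [-0.012,0.022,0,0,0,1],
    [-0.035,0.065,0,0,0,3],
    [-0.062,0.112,0,0,0,5],
    [-0.09,0.163,0,0,0,7],
    [-0.115,0.21,0,0,0,9],
    [-0.133,0.242,0,0,0,10],
    [-0.141,0.255,0,0,0,10],
    [-0.141,0.255,0,0,0,10],
    [-0.141,0.255,0,0,0,10],
    [-0.141,0.255,0,0,0,10],
  ],
)

```text
t: 8.25
position: [629.3, 217.8, 89.9]
tcp_rot: [-180.0, -0.0, 80.1]
ft_force: [0.3, -0.4, -1.8]
finger_gap: 59.5
grasp_force: 30.0
```

```bash
python3 look.py w5; python3 mv.py 631 217 50 80  631 217 17 80
```

```text
steel [ 42. 231.]
green [281. 294.]
8.25 [629.3 217.8  89.9] [ -3.  38. -30.  91.  22.  57. -50.]
t 8.3 pos [629.5 217.6  89.9] rot [-1.7999e+02 -1.0000e-02  8.0070e+01] q [ -3.  38. -30.  91.  22.  57. -50.] F [-0.  -0.3 -0.9] gap 59.3 grip 30.0
[-0.0003, 0.0016, 0.0399, -0.01, -0.01, 0.07] len 40
[-0.0004, 0.0016, 0.0729, -0.01, -0.01, 0.07] len 73
```

View pics/w5.png

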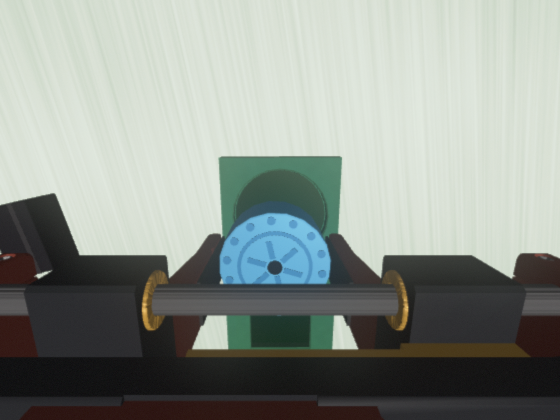

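w5 shows the mould held, with the board's end corners at (220,157) and (342,157). The recess rim spans columns 235 to 327, and its far edge is at row 170. I'll use that to check the board pose.

```bash
python3 - <<'E'
from ref import *
w,c=wrist("w5"); w2,c2=wrist("w2")
a,b=ray(c,(220,157),14),ray(c,(342,157),14); e=(b-a)[:2]; print(a.round(1),b.round(1),np.linalg.norm(e).round(1),np.degrees(np.arctan2(e[1],e[0])).round(2))
print("tri",tri([c,c2],[(220,157),(350,112.5)]).round(1),tri([c,c2],[(342,157),(429,126.5)]).round(1))
y=np.array([-e[1],e[0]])/np.linalg.norm(e); mid=(a+b)[:2]/2
for v in(50,140,217): print((mid-y*v).round(1))
f=ray(c,(281,170),14)[:2]; print("far rim -> centre",(f-40*y).round(1)); l,r=ray(c,(235,212),14),ray(c,(327,212),14); print(((l+r)/2).round(1),np.linalg.norm(l-r))
E
```

```text
[593.2 275.6  14. ] [690.8 258.4  14. ] 99.1 -9.99
tri [592.4 275.2   9.6] [691.8 257.8   9.6]
[633.3 217.8]
[617.7 129.1]
[604.4  53.3]
far rim -> centre [633.3 217.3]
[634.2 221.6  14. ] 78.26812396892338
```

Call:
carry_out(
  rows=[
    [0,0.003,0.01,0,0,0],
    [0,0.003,0.025,0,0,0],
    [0,0.003,0.042,0,0,0],
    [0,0.003,0.055,0,0,0],
    [0,0.003,0.063,0,0,0],
    [0,0.003,0.068,0,0,0],
    [0,0.003,0.071,0,0,0],
    [0,0.003,0.073,0,0,0],
    [0,0.003,0.074,0,0,0],
    [0,0.003,0.074,0,0,0],
  ],
)

```text
t: 9.55
position: [633.5, 215.9, 15.8]
tcp_rot: [180.0, -0.0, 79.9]
ft_force: [0.4, 0.2, -1.3]
finger_gap: 59.6
grasp_force: 30.0
```

```bash
python3 mv.py 632.5 217.5 16 80
```

```text
t 9.55 pos [633.5 215.9  15.8] rot [179.98  -0.    79.94] q [ -5.  43. -28.  93.  25.  50. -52.] F [ 0.4  0.2 -1.3] gap 59.6 grip 30.0
[0.0014, -0.0013, -0.0002, 0.02, -0.0, -0.06] len 2
```

Call:
carry_out(
  rows=[
    [0,0,0,0,0,0],
    [0,0,0,0,0,0],
    [0,0,0,0,0,0],
    [0,0,0,0,0,0],
    [0,0,0,0,0,0],
    [0,0,-0.01,0,0,0],
    [0,0,-0.03,0,0,0],
    [0,0,-0.06,0,0,0],
    [0,0,-0.09,0,0,0],
    [0,0,-0.1,0,0,0],
  ],
  fingers=0.0878,
)

```text
t: 10.8
position: [634.7, 216.6, 119.1]
tcp_rot: [179.8, -0.1, 79.9]
ft_force: [0.6, 0.3, -0.5]
finger_gap: 87.9
grasp_force: 0.0
```

```bash
python3 look.py w6; python3 mv.py 424 239.8 110 90 424 239.8 50 90
```

```text
steel [ 58. 223.]
green [275. 279.]
10.8 [634.7 216.6 119.1] [ -3.  37. -31.  89.  21.  60. -49.]
t 10.85 pos [634.7 216.5 119.2] rot [ 1.7978e+02 -1.2000e-01  7.9940e+01] q [ -3.  37. -31.  89.  21.  60. -49.] F [0.5 1.  0.7] gap 87.8 grip 0.0
[-0.0139, -0.2116, 0.0083, 0.23, -0.1, -10.06] len 212
[-0.014, -0.2118, 0.0683, 0.23, -0.1, -10.06] len 223
```

View pics/w6.png

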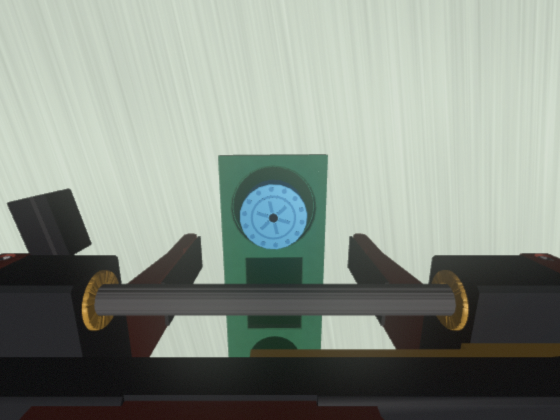

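w6 shows the blue mould centred in the large recess at (273,217), with a dark rim all round, so it is seated. Next is the steel block.

Call:
carry_out(
  rows=[
    [-0.001,-0.016,0,0,0,-1],
    [-0.003,-0.05,0,0,0,-3],
    [-0.006,-0.095,0,0,0,-5],
    [-0.009,-0.14,0,0,0,-7],
    [-0.012,-0.18,0.01,0,0,-9],
    [-0.014,-0.205,0.03,0,0,-10],
    [-0.014,-0.212,0.055,0,0,-10],
    [-0.014,-0.212,0.065,0,0,-10],
    [-0.014,-0.212,0.068,0,0,-10],
    [-0.014,-0.212,0.068,0,0,-10],
  ],
)

```text
t: 12.1
position: [422.8, 239.2, 47.8]
tcp_rot: [180.0, -0.0, 89.9]
ft_force: [0.2, -0.1, 0.9]
finger_gap: 87.8
grasp_force: 0.0
```

```bash
python3 look.py w7;  python3 mv.py 424 239.8 11 90
```

```text
flat [203.  49.]
steel [278. 230.]
green [522. 344.]
12.1 [422.8 239.2  47.8] [ -8.  28. -34. 118.  24.  41. -58.]
t 12.15 pos [422.9 239.3  48. ] rot [ 1.7996e+02 -2.0000e-02  8.9910e+01] q [ -8.  28. -34. 118.  24.  41. -58.] F [-0.  0. -1.] gap 87.7 grip 0.0
[0.0005, 0.001, 0.037, 0.04, -0.02, -0.09] len 37
```

View pics/w7.png

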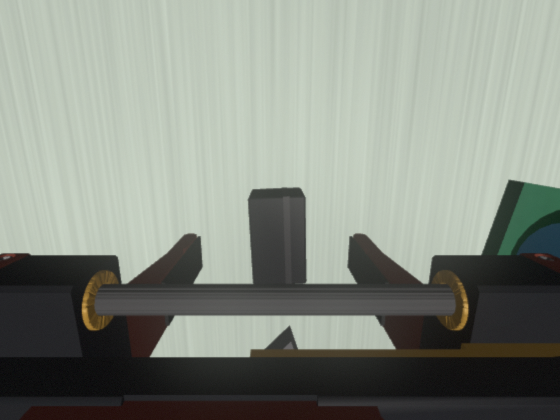

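w7 shows the steel block between the fingers, columns 249 to 306, aligned, with the triangle clear at (285,338). I go down and close.

Call:
carry_out(
  rows=[
    [0.0005,0.001,0.012,0,0,0],
    [0.0005,0.001,0.026,0,0,0],
    [0.0005,0.001,0.034,0,0,0],
    [0.0005,0.001,0.037,0,0,0],
    [0.0005,0.001,0.037,0,0,0],
    [0.0005,0.001,0.037,0,0,0],
    [0.0005,0.001,0.037,0,0,0],
    [0.0005,0.001,0.037,0,0,0],
    [0.0005,0.001,0.037,0,0,0],
    [0.0005,0.001,0.037,0,0,0],
  ],
)

```text
t: 13.4
position: [423.3, 239.6, 10.7]
tcp_rot: [180.0, -0.0, 89.9]
ft_force: [0.0, -0.7, -0.4]
finger_gap: 87.3
grasp_force: 0.0
```

Call:
carry_out(
  rows=[
    [0,0,0,0,0,0],
    [0,0,0,0,0,0],
    [0,0,0,0,0,0],
    [0,0,0,0,0,0],
    [0,0,0,0,0,0],
    [0,0,0,0,0,0],
    [0,0,-0.01,0,0,0],
    [0,0,-0.03,0,0,0],
    [0,0,-0.06,0,0,0],
    [0,0,-0.08,0,0,0],
  ],
  fingers=0.01,
)

```text
t: 14.65
position: [422.9, 239.6, 92.0]
tcp_rot: [-180.0, -0.0, 90.0]
ft_force: [0.7, 0.2, -4.8]
finger_gap: 35.6
grasp_force: 29.8
```

```bash
python3 mv.py 617.5 129 90 80
```

```text
t 14.65 pos [422.9 239.6  92. ] rot [-180.     -0.     89.96] q [ -5.  24. -37. 116.  20.  46. -54.] F [ 0.7  0.2 -4.8] gap 35.6 grip 29.8
[-0.1105, 0.1946, 0.0019, -0.0, -0.0, 9.96] len 224
```

Call:
carry_out(
  rows=[
    [-0.008,0.014,0,0,0,1],
    [-0.025,0.044,0,0,0,3],
    [-0.048,0.084,0,0,0,5],
    [-0.07,0.124,0,0,0,7],
    [-0.09,0.16,0,0,0,9],
    [-0.105,0.185,0,0,0,10],
    [-0.1105,0.195,0,0,0,10],
    [-0.1105,0.195,0,0,0,10],
    [-0.1105,0.195,0,0,0,10],
    [-0.1105,0.195,0,0,0,10],
  ],
)

```text
t: 15.9
position: [617.3, 129.9, 90.8]
tcp_rot: [-180.0, -0.0, 80.0]
ft_force: [0.0, -0.3, -5.8]
finger_gap: 36.0
grasp_force: 29.8
```

```bash
python3 look.py w8; python3 mv.py 617.5 129 17 80
```

```text
steel [ 17. 126.]
green [278. 200.]
15.9 [617.3 129.9  90.8] [  5.  35. -30.  96.  21.  54. -43.]
t 15.95 pos [617.5 129.7  90.9] rot [-180.     -0.     80.03] q [  5.  35. -30.  96.  21.  54. -43.] F [-0.3  0.4 -4.2] gap 36.0 grip 29.8
[-0.0007, 0.0001, 0.0739, -0.0, -0.0, 0.03] len 74
```

View pics/w8.png

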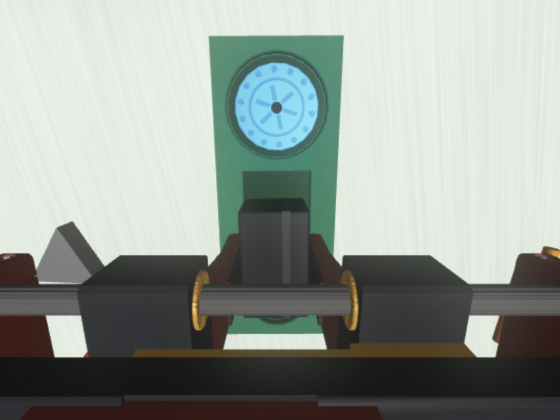

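w8 shows the steel block above the rectangular recess (columns 243–310) and aligned, with the blue mould flat in its recess at (277,107). I lower it.

Call:
carry_out(
  rows=[
    [0,0,0.01,0,0,0],
    [0,0,0.025,0,0,0],
    [0,0,0.042,0,0,0],
    [0,0,0.055,0,0,0],
    [0,0,0.063,0,0,0],
    [0,0,0.068,0,0,0],
    [0,0,0.071,0,0,0],
    [0,0,0.073,0,0,0],
    [0,0,0.074,0,0,0],
    [0,0,0.074,0,0,0],
  ],
)

```text
t: 17.2
position: [618.3, 128.9, 16.8]
tcp_rot: [180.0, -0.0, 79.9]
ft_force: [0.2, 0.1, -5.8]
finger_gap: 36.0
grasp_force: 29.8
```

Call:
carry_out(
  rows=[
    [0,0,0,0,0,0],
    [0,0,0,0,0,0],
    [0,0,0,0,0,0],
    [0,0,0,0,0,0],
    [0,0,0,0,0,0],
    [0,0,-0.01,0,0,0],
    [0,0,-0.03,0,0,0],
    [0,0,-0.06,0,0,0],
    [0,0,-0.09,0,0,0],
    [0,0,-0.1,0,0,0],
  ],
  fingers=0.0878,
)

```text
t: 18.45
position: [619.5, 129.4, 120.0]
tcp_rot: [179.8, -0.1, 79.9]
ft_force: [0.9, -1.0, -0.8]
finger_gap: 88.1
grasp_force: 0.0
```

```bash
python3 look.py w9; python3 - <<'E'
from ref import *
w,cw=wrist("w1"); d,C=scene2()
box=(205,140,245,175); mw=wmask(w,"pin",(225,157),box); ms=[blob(d[n]["img"],"pin",s) for n,s in zip(d,((249,242),(308,256)))]
print("pin",fit([cw],[mw],"pin",(440,-125),0.,False)); 
for o in(0,1): print(fit([cw,C[o]],[mw,ms[o]],"pin",(440,-125),None,False))
mw=wmask(w,"stem",(283,211),(250,180,315,245)); print("stem",fit([cw],[mw],"stem",(408,-223),0.,False))
E
python3 mv.py 440.4 -125.5 130 35
```

```text
steel [ 41. 128.]
green [274. 194.]
18.45 [619.5 129.4 120. ] [  5.  33. -31.  95.  20.  57. -42.]
pin (array([ 440.24511146, -125.84058103,    0.        ,    0.        ]), np.float64(7.750915109676663e-05), [(627, 516)])
(array([ 440.81677445, -125.9944343 ,    2.2069466 ,    0.        ]), np.float64(0.15792151275220517), [(634, 516), (235, 184)])
(array([ 440.14237053, -125.7663734 ,   -1.73619039,    0.        ]), np.float64(0.03653471418780051), [(621, 516), (350, 226)])
stem (array([ 407.15823712, -223.69840476,    0.        ,    0.        ]), np.float64(0.00015432173192866087), [(1663, 1539)])
t 18.6 pos [618.3 128.8 117. ] rot [179.95  -0.    79.94] q [  5.  34. -31.  95.  20.  57. -42.] F [-0.4 -0.6  0.5] gap 87.8 grip 0.0
[-0.2814, -0.1307, -0.0131, 0.05, -0.02, 44.94] len 311
```

Pin: (440.4,-125.8), z ≈ 0. I keep yaw 80, which leaves 23 mm of finger clearance to the second pin.

Call:
carry_out(
  rows=[
    [-0.02,-0.009,0,0,0,0],
    [-0.06,-0.028,0,0,0,0],
    [-0.11,-0.051,0,0,0,0],
    [-0.16,-0.075,0,0,0,0],
    [-0.21,-0.098,0,0,0,0],
    [-0.25,-0.116,0.01,0,0,0],
    [-0.274,-0.127,0.025,0,0,0],
    [-0.2815,-0.131,0.04,0,0,0],
    [-0.2815,-0.131,0.047,0,0,0],
    [-0.2815,-0.131,0.047,0,0,0],
  ],
)

```text
t: 19.85
position: [440.4, -124.0, 69.0]
tcp_rot: [-179.9, -0.1, 80.1]
ft_force: [-0.1, -0.0, -0.2]
finger_gap: 87.5
grasp_force: 0.0
```

```bash
python3 look.py w10; python3 mv.py 440.4 -125.8 18 80; python3 - <<'E'
import cv2,numpy as np
a=cv2.imread("pics/w9.png"); b=cv2.imread("pics/w10.png"); cv2.imwrite("pics/p1.png",cv2.resize(np.hstack([a,b]),(800,300)))
E
```

```text
pin [276. 224.]
stem [259. 335.]
pin2 [399. 203.]
ply [557. 205.]
19.85 [ 440.4 -124.    69. ] [ 35.  23. -30. 121.  17.  40. -17.]
t 19.9 pos [ 440.8 -124.    69.5] rot [-1.7999e+02 -5.0000e-02  8.0060e+01] q [ 35.  23. -30. 121.  17.  40. -17.] F [-0.4 -0.4 -0.5] gap 88.2 grip 0.0
[-0.0019, -0.0, 0.0515, -0.01, -0.05, 0.06] len 52
```

View pics/p1.png

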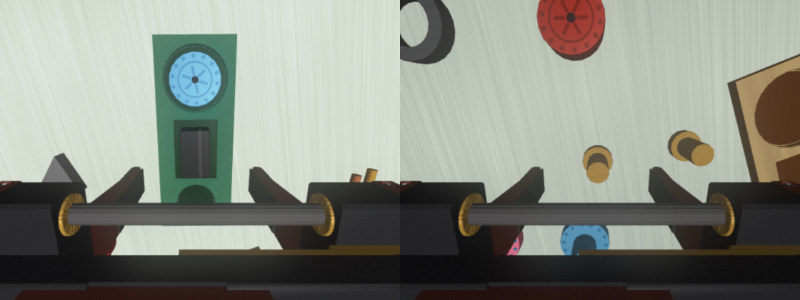

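The left half shows the steel block seated inside its recess. The right half shows the pin upright between the fingers at (598,163), with the second pin beyond the right finger. I take it.

Call:
carry_out(
  rows=[
    [-0.001,0,0.012,0,0,0],
    [-0.002,0,0.026,0,0,0],
    [-0.002,0,0.04,0,0,0],
    [-0.002,0,0.048,0,0,0],
    [-0.002,0,0.0515,0,0,0],
    [-0.002,0,0.0515,0,0,0],
    [-0.002,0,0.0515,0,0,0],
    [-0.002,0,0.0515,0,0,0],
    [-0.002,0,0.0515,0,0,0],
    [-0.002,0,0.0515,0,0,0],
  ],
)

```text
t: 21.15
position: [439.7, -127.4, 18.3]
tcp_rot: [180.0, 0.0, 79.9]
ft_force: [0.4, 0.8, 0.0]
finger_gap: 87.9
grasp_force: 0.0
```

Call:
carry_out(
  rows=[
    [0,0,0,0,0,0],
    [0,0,0,0,0,0],
    [0,0,0,0,0,0],
    [0,0,0,0,0,0],
    [0,0,0,0,0,0],
    [0,0,0,0,0,0],
    [0,0,0,0,0,0],
    [0,0,-0.015,0,0,0],
    [0,0,-0.04,0,0,0],
    [0,0,-0.07,0,0,0],
  ],
  fingers=0.005,
)

```text
t: 22.4
position: [439.2, -127.1, 89.3]
tcp_rot: [-179.9, -0.0, 80.0]
ft_force: [0.7, -0.4, -0.8]
finger_gap: 21.4
grasp_force: 30.0
```

```bash
python3 mv.py 604.5 53.3 100 80
```

```text
t 22.4 pos [ 439.2 -127.1   89.3] rot [-1.7994e+02 -2.0000e-02  7.9960e+01] q [ 36.  21. -31. 120.  16.  43. -15.] F [ 0.7 -0.4 -0.8] gap 21.4 grip 30.0
[0.2065, 0.1313, -0.0107, -0.06, -0.02, -0.04] len 245
```

Call:
carry_out(
  rows=[
    [0.014,0.009,-0.003,0,0,0],
    [0.045,0.029,-0.01,0,0,0],
    [0.085,0.054,-0.01,0,0,0],
    [0.125,0.08,-0.01,0,0,0],
    [0.165,0.105,-0.01,0,0,0],
    [0.19,0.121,-0.01,0,0,0],
    [0.203,0.13,-0.01,0,0,0],
    [0.2055,0.131,-0.01,0,0,0],
    [0.2055,0.131,-0.01,0,0,0],
    [0.2055,0.131,-0.01,0,0,0],
  ],
)

```text
t: 23.65
position: [604.0, 50.7, 98.2]
tcp_rot: [-180.0, 0.1, 79.9]
ft_force: [-0.4, 0.5, -1.6]
finger_gap: 21.7
grasp_force: 30.0
```

```bash
python3 look.py w11; python3 mv.py 604.3 52.3 24.5 80
```

```text
steel [ 1. 19.]
pin [153. 397.]
pin2 [244. 384.]
green [276. 102.]
ply [362. 384.]
23.65 [604.   50.7  98.2] [ 13.  33. -31. 100.  20.  53. -36.]
t 23.7 pos [604.1  50.8  98.2] rot [-1.800e+02  4.000e-02  7.986e+01] q [ 13.  33. -31. 100.  20.  53. -36.] F [-0.8  0.  -2. ] gap 21.7 grip 30.0
[0.0015, -0.0001, 0.0737, -0.0, 0.04, -0.14] len 74
```

View pics/w11.png

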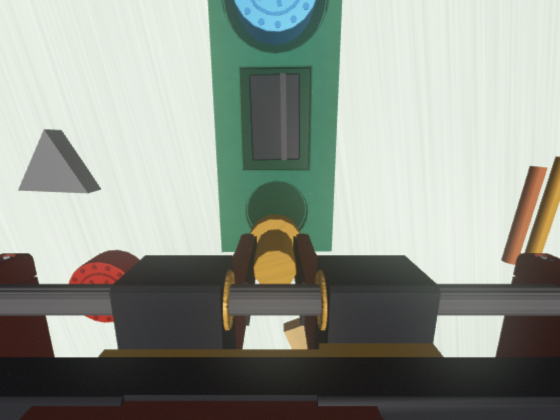

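w11 shows the pin upright in the fingers. The small recess rim is at columns 246–307 with its far edge at row 181, and the board's near edge is at row 251.

```bash
python3 - <<'E'
from ref import *
w,c=wrist("w11"); y=np.array([.174,.985])
print("far rim c",(ray(c,(276.5,181),14)[:2]-27*y).round(1)); a,b=ray(c,(221,251.5),14),ray(c,(333,251.5),14); print("edge c",((a+b)[:2]/2+37*y).round(1),np.linalg.norm(a-b).round(1))
E
```

```text
far rim c [605.   53.4]
edge c [605.3  52.8] 102.1
```

Call:
carry_out(
  rows=[
    [0.0015,0.0005,0.01,0,0,0],
    [0.0015,0.0005,0.025,0,0,0],
    [0.0015,0.0005,0.042,0,0,0],
    [0.0015,0.0005,0.055,0,0,0],
    [0.0015,0.0005,0.063,0,0,0],
    [0.0015,0.0005,0.068,0,0,0],
    [0.0015,0.0005,0.071,0,0,0],
    [0.0015,0.0005,0.073,0,0,0],
    [0.0015,0.0005,0.074,0,0,0],
    [0.0015,0.0005,0.074,0,0,0],
  ],
)

```text
t: 24.95
position: [605.4, 53.5, 24.3]
tcp_rot: [180.0, -0.0, 79.9]
ft_force: [-0.0, -0.0, -2.3]
finger_gap: 21.4
grasp_force: 30.0
```

```bash
python3 mv.py 604.8 52.2 24.5 80
```

```text
t 24.95 pos [605.4  53.5  24.3] rot [179.98  -0.    79.94] q [ 10.  38. -28. 102.  24.  46. -39.] F [-0.  -0.  -2.3] gap 21.4 grip 30.0
[-0.0014, -0.0004, -0.0002, 0.02, -0.0, -0.06] len 1
```

Call:
carry_out(
  rows=[
    [0,0,0,0,0,0],
    [0,0,0,0,0,0],
    [0,0,0,0,0,0],
    [0,0,0,0,0,0],
    [0,0,0,0,0,0],
    [0,0,-0.01,0,0,0],
    [0,0,-0.03,0,0,0],
    [0,0,-0.06,0,0,0],
    [0,0,-0.09,0,0,0],
    [0,0,-0.1,0,0,0],
  ],
  fingers=0.0878,
)

```text
t: 26.2
position: [606.6, 53.8, 127.4]
tcp_rot: [179.8, -0.1, 79.9]
ft_force: [-0.4, 0.2, -0.3]
finger_gap: 87.5
grasp_force: 0.0
```

```bash
python3 look.py w12; python3 mv.py 407.2 -223.6 130 80 407.2 -223.6 70 80; python3 loc.py | grep -E "stem|yellow|ply"
```

```text
steel [30. 36.]
pin [161. 379.]
pin2 [244. 366.]
green [274. 111.]
ply [352. 366.]
26.2 [606.6  53.8 127.4] [ 13.  31. -31.  98.  19.  56. -35.]
t 26.25 pos [606.6  53.7 127.4] rot [ 1.7976e+02 -5.0000e-02  7.9940e+01] q [ 13.  31. -31.  98.  19.  56. -35.] F [ 0.8 -0.2  0.4] gap 87.7 grip 0.0
[-0.3079, -0.1479, -0.0035, 0.24, -0.05, -0.06] len 342
[-0.308, -0.1481, 0.0565, 0.24, -0.05, -0.06] len 346
stem None [ 4.078e+02 -2.231e+02 -1.000e-01  0.000e+00] 0.38 [(548, 486), (933, 782)]
stem 0.0 [ 407.7 -223.1    0.     0. ] 0.39 [(548, 486), (933, 782)]
yellow None [ 3.771e+02 -3.385e+02 -3.000e-01 -1.400e+01] 0.55 [(653, 556), (1270, 1025)]
yellow 0.0 [ 376.9 -338.6    0.    -8. ] 0.58 [(656, 556), (1271, 1025)]
ply None [ 660.1 -147.8   -1.3    9.1] 0.3 [(3169, 3048), (2968, 2673)]
ply 0.0 [ 659.9 -148.4  -18.6  189.5] 0.45 [(3173, 3048), (2955, 2673)]
```

Call:
carry_out(
  rows=[
    [-0.02,-0.009,0,0,0,0],
    [-0.06,-0.029,0,0,0,0],
    [-0.11,-0.053,0,0,0,0],
    [-0.165,-0.079,0,0,0,0],
    [-0.22,-0.106,0,0,0,0],
    [-0.265,-0.127,0.01,0,0,0],
    [-0.295,-0.142,0.025,0,0,0],
    [-0.3075,-0.148,0.04,0,0,0],
    [-0.3075,-0.148,0.055,0,0,0],
    [-0.3075,-0.148,0.055,0,0,0],
  ],
  fingers=0.052,
)

```text
t: 27.6
position: [405.9, -221.7, 67.8]
tcp_rot: [-179.9, -0.1, 80.0]
ft_force: [0.0, 1.3, -0.3]
finger_gap: 51.7
grasp_force: 0.0
```

```bash
python3 look.py w13; python3 mv.py 407.4 -223.5 21 80;python3 - <<'E'
import cv2,numpy as np
a=cv2.imread("pics/w12.png"); b=cv2.imread("pics/w13.png"); cv2.imwrite("pics/p2.png",cv2.resize(np.hstack([a,b]),(800,300)))
E
```

```text
pin [300.  86.]
stem [279. 224.]
yellow [267. 352.]
pin2 [439.  60.]
27.6 [ 405.9 -221.7   67.8] [ 46.  23. -29. 121.  17.  40.  -3.]
t 27.65 pos [ 406.4 -221.8   68.5] rot [-1.7994e+02 -8.0000e-02  8.0090e+01] q [ 46.  23. -29. 121.  17.  40.  -3.] F [0.3 0.5 1.2] gap 52.4 grip 0.0
[-0.0016, 0.0013, 0.0475, -0.06, -0.08, 0.09] len 48
```

View pics/p2.png

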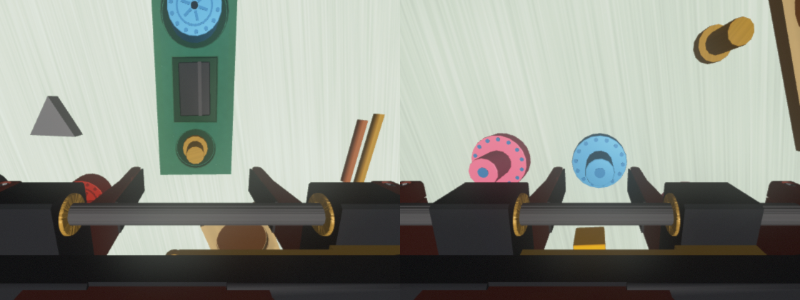

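The left half shows the green kit complete, with the pin standing in the small recess at (195,148). The right half shows the blue stem mould between the fingers at (600,162), with the pink one clear. I take it.

Call:
carry_out(
  rows=[
    [-0.001,0.001,0.012,0,0,0],
    [-0.0015,0.001,0.026,0,0,0],
    [-0.0015,0.001,0.038,0,0,0],
    [-0.0015,0.001,0.045,0,0,0],
    [-0.0015,0.001,0.0475,0,0,0],
    [-0.0015,0.001,0.0475,0,0,0],
    [-0.0015,0.001,0.0475,0,0,0],
    [-0.0015,0.001,0.0475,0,0,0],
    [-0.0015,0.001,0.0475,0,0,0],
    [-0.0015,0.001,0.0475,0,0,0],
  ],
)

```text
t: 28.9
position: [406.6, -225.2, 21.7]
tcp_rot: [180.0, 0.0, 79.9]
ft_force: [0.4, 0.5, 0.7]
finger_gap: 51.9
grasp_force: 0.0
```

Call:
carry_out(
  rows=[
    [0,0,0,0,0,0],
    [0,0,0,0,0,0],
    [0,0,0,0,0,0],
    [0,0,0,0,0,0],
    [0,0,0,0,0,0],
    [0,0,0,0,0,0],
    [0,0,-0.01,0,0,0],
    [0,0,-0.03,0,0,0],
    [0,0,-0.06,0,0,0],
    [0,0,-0.09,0,0,0],
  ],
  fingers=0.01,
)

```text
t: 30.15
position: [406.4, -224.9, 113.0]
tcp_rot: [-180.0, -0.0, 80.0]
ft_force: [1.1, -0.7, -0.3]
finger_gap: 27.7
grasp_force: 30.0
```

```bash
python3 mv.py 652.7 -103.5 110 80
```

```text
t 30.15 pos [ 406.4 -224.9  113. ] rot [-1.7999e+02 -1.0000e-02  7.9960e+01] q [ 49.  19. -31. 118.  13.  46.   0.] F [ 1.1 -0.7 -0.3] gap 27.7 grip 30.0
[0.1625, 0.2214, 0.003, -0.01, -0.01, -0.04] len 275
```

Call:
carry_out(
  rows=[
    [0.011,0.015,0,0,0,0],
    [0.035,0.048,0,0,0,0],
    [0.065,0.089,0,0,0,0],
    [0.095,0.13,0,0,0,0],
    [0.125,0.171,0,0,0,0],
    [0.148,0.202,0,0,0,0],
    [0.16,0.218,0,0,0,0],
    [0.1615,0.2215,0,0,0,0],
    [0.1615,0.2215,0,0,0,0],
    [0.1615,0.2215,0,0,0,0],
  ],
)

```text
t: 31.4
position: [652.0, -105.6, 111.4]
tcp_rot: [-180.0, 0.0, 79.9]
ft_force: [-0.0, -0.1, -1.4]
finger_gap: 27.3
grasp_force: 30.0
```

```bash
python3 look.py w14; python3 mv.py 652.5 -105 27 80
```

```text
pin [ 68. 266.]
stem [ 71. 354.]
pin2 [164. 249.]
ply [292. 250.]
31.4 [ 652.  -105.6  111.4] [ 24.  36. -29.  91.  19.  58. -20.]
t 31.45 pos [ 652.2 -105.7  111.6] rot [-1.7998e+02  4.0000e-02  7.9880e+01] q [ 24.  36. -29.  91.  19.  58. -20.] F [-0.1  0.7 -0.4] gap 27.6 grip 30.0
[0.0008, 0.0002, 0.0846, -0.02, 0.04, -0.12] len 85
```

View pics/w14.png

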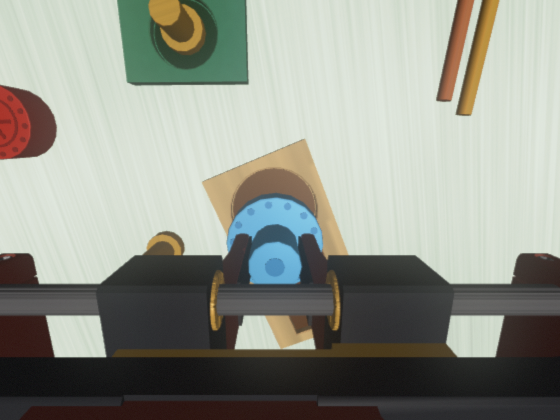

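w14 shows the stem mould upright in the gripper. The plywood's end corners are at (203,182) and (305,140), and the round recess's far rim is near (273,168).

```bash
python3 - <<'E'
from ref import *
w,c=wrist("w14")
a,b=ray(c,(203,182),14),ray(c,(305,140),14); e=(b-a)[:2]; L=np.linalg.norm(e); yaw=np.arctan2(e[1],e[0]); print(a.round(1),b.round(1),L.round(1),np.degrees(yaw).round(2))
y=np.array([-np.sin(yaw),np.cos(yaw)]); mid=(a+b)[:2]/2
for v in(50,95,140): print((mid-y*v).round(1))
print("rim",proj(c,np.array([[*(mid-y*50)+40*np.array([np.cos(t),np.sin(t)]),14] for t in np.radians([170,130,100,80,50,0])])).round(0).tolist())
E
```

```text
[591.9 -67.4  14. ] [688.2 -47.2  14. ] 98.5 11.82
[ 650.3 -106.2]
[ 659.5 -150.3]
[ 668.7 -194.3]
rim [[231.0, 212.0], [240.0, 185.0], [259.0, 171.0], [274.0, 169.0], [296.0, 174.0], [317.0, 204.0]]
```

The predicted rim matches the picture: left column 231, right 317, top row 168. The round recess is at (650.3,-106.2) and the rectangular one at about (668.5,-194.3). I lower the mould.

Call:
carry_out(
  rows=[
    [-0.002,-0.0015,0.012,0,0,0],
    [-0.002,-0.0015,0.03,0,0,0],
    [-0.002,-0.0015,0.05,0,0,0],
    [-0.002,-0.0015,0.064,0,0,0],
    [-0.002,-0.0015,0.073,0,0,0],
    [-0.002,-0.0015,0.078,0,0,0],
    [-0.002,-0.0015,0.081,0,0,0],
    [-0.002,-0.0015,0.083,0,0,0],
    [-0.002,-0.0015,0.0835,0,0,0],
    [-0.002,-0.0015,0.0835,0,0,0],
  ],
)

```text
t: 32.7
position: [651.2, -106.5, 28.4]
tcp_rot: [180.0, 0.0, 79.9]
ft_force: [-0.2, 0.5, -1.3]
finger_gap: 27.6
grasp_force: 30.0
```

```bash
python3 mv.py 650.3 -107.3 27.4 80
```

```text
t 32.7 pos [ 651.2 -106.5   28.4] rot [179.98   0.    79.94] q [ 23.  41. -27.  94.  23.  50. -23.] F [-0.2  0.5 -1.3] gap 27.6 grip 30.0
[-0.0009, -0.0007, 0.001, 0.02, 0.0, -0.06] len 2
```

Down 0.5 mm more, then release to 52 mm and lift. The stem stays clear of the fingers.

Call:
carry_out(
  rows=[
    [0,0,0.0005,0,0,0],
    [0,0,0.0005,0,0,0],
    [0,0,0.0005,0,0,0],
    [0,0,0.0005,0,0,0],
    [0,0,0.0005,0,0,0],
    [0,0,-0.01,0,0,0],
    [0,0,-0.03,0,0,0],
    [0,0,-0.06,0,0,0],
    [0,0,-0.09,0,0,0],
    [0,0,-0.11,0,0,0],
  ],
  fingers=0.06,
)

```text
t: 33.95
position: [651.9, -106.4, 141.3]
tcp_rot: [179.8, -0.0, 79.9]
ft_force: [-0.5, 0.4, 0.9]
finger_gap: 60.3
grasp_force: 0.0
```

```bash
python3 look.py w15; python3 mv.py 377 -390 200 80; python3 - <<'E'
from ref import *
w,cw=wrist("w13"); print(proj(cw,np.array([[377,-338,34.]])))
E
```

```text
pin [ 86. 253.]
stem [ 87. 335.]
yellow [ 94. 416.]
pin2 [174. 238.]
ply [290. 239.]
33.95 [ 651.9 -106.4  141.3] [ 25.  34. -29.  90.  18.  61. -19.]
t 34.0 pos [ 653.  -106.4  143.4] rot [ 1.7967e+02 -1.0000e-02  7.9940e+01] q [ 25.  34. -29.  90.  18.  61. -19.] F [0.9 0.2 2.1] gap 60.2 grip 0.0
[-0.3274, -0.2219, -0.0579, 0.33, -0.01, -0.06] len 400
[[266.11369487 372.88068745]]
```

Call:
carry_out(
  rows=[
    [-0.025,-0.017,0,0,0,0],
    [-0.065,-0.044,0,0,0,0],
    [-0.11,-0.075,-0.015,0,0,0],
    [-0.155,-0.105,-0.015,0,0,0],
    [-0.2,-0.136,-0.015,0,0,0],
    [-0.245,-0.166,-0.015,0,0,0],
    [-0.285,-0.193,-0.015,0,0,0],
    [-0.315,-0.213,-0.015,0,0,0],
    [-0.327,-0.222,-0.015,0,0,0],
    [-0.327,-0.222,-0.015,0,0,0],
  ],
  fingers=0.0878,
)

```text
t: 35.25
position: [375.2, -389.7, 153.1]
tcp_rot: [-180.0, -0.0, 79.9]
ft_force: [0.1, 0.9, 0.5]
finger_gap: 88.0
grasp_force: 0.0
```

```bash
python3 look.py w16; python3 - <<'E'
from ref import *
a=cv2.imread("pics/w15.png"); b=cv2.imread("pics/w16.png"); cv2.imwrite("pics/p3.png",cv2.resize(np.hstack([a,b]),(800,300)))
w,cw=wrist("w16"); d,C=scene2(); u=proj(cw,np.array([[377,-338,20.]]))[0]; print(u)
u0,v0=u.astype(int)-60
mw=wmask(w,"yellow",u,(u0,max(v0,0),u0+120,min(v0+120,250)))
ms=[blob(d[n]["img"],"yellow",s) for n,s in zip(d,((176,295),(381,347)))]
print(fit([cw],[mw],"block",(377,-338),0.))
for o in(0,1): print(fit([cw,C[o]],[mw,ms[o]],"block",(377,-338),None))
cs,_=cv2.findContours(mw,0,1); c=max(cs,key=cv2.contourArea); print(cv2.approxPolyDP(c,3,True).reshape(-1,2).tolist())
E
```

```text
stem [279.  24.]
yellow [269. 153.]
35.25 [ 375.2 -389.7  153.1] [ 63.  22. -28. 106.  13.  55.  19.]
[268.45103871 153.02310691]
(array([ 377.17599641, -338.91134258,  -96.85204027,   -8.54334784]), np.float64(0.015482872951370949), [(2414, 2292)])
(array([ 377.38705906, -338.64749642,    2.06191386,   -6.79813602]), np.float64(0.25198481893067537), [(2468, 2292), (657, 557)])
(array([ 377.21119461, -339.13183812,   -1.40686129,  172.03202989]), np.float64(0.12671695976821046), [(2390, 2292), (1271, 1022)])
[[284, 122], [249, 124], [253, 185], [287, 184]]
```

View pics/p3.png

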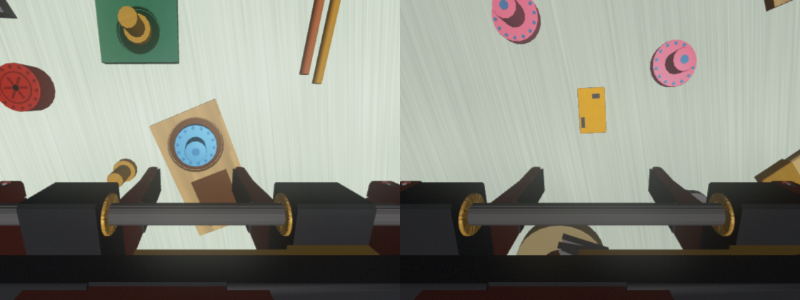

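The left half shows the stem mould seated, stem up, in the plywood's round recess at (196,145). The right half shows the yellow block at (592,109), with clear space around it. It is at (377.2,-338.9), yaw -8.

Call:
carry_out(
  rows=[
    [0.012,-0.002,0.01,0,0,-1],
    [0.035,-0.005,0.03,0,0,-2],
    [0.048,-0.007,0.06,0,0,-2],
    [0.0505,-0.007,0.09,0,0,-2],
    [0.0505,-0.007,0.115,0,0,-2],
    [0.0505,-0.007,0.13,0,0,-2],
    [0.0505,-0.007,0.138,0,0,-2],
    [0.0505,-0.007,0.142,0,0,-2],
    [0.0505,-0.007,0.142,0,0,-2],
    [0.0505,-0.007,0.142,0,0,-2],
  ],
)

```text
t: 36.65
position: [377.6, -339.1, 11.7]
tcp_rot: [180.0, 0.0, 81.9]
ft_force: [-0.5, -0.2, 0.1]
finger_gap: 87.9
grasp_force: 0.0
```

```bash
python3 mv.py 377.2 -338.9 11 82
```

```text
t 36.65 pos [ 377.6 -339.1   11.7] rot [1.7995e+02 4.0000e-02 8.1930e+01] q [ 56.  31. -24. 117.  21.  36.   9.] F [-0.5 -0.2  0.1] gap 87.9 grip 0.0
[0.0001, -0.0004, 0.0007, 0.05, 0.04, -0.07] len 1
```

Call:
carry_out(
  rows=[
    [0,0,0.0005,0,0,0],
    [0,0,0.0005,0,0,0],
    [0,0,0.0005,0,0,0],
    [0,0,0.0005,0,0,0],
    [0,0,0.0005,0,0,0],
    [0,0,0.0005,0,0,0],
    [0,0,-0.01,0,0,0],
    [0,0,-0.03,0,0,0],
    [0,0,-0.06,0,0,0],
    [0,0,-0.09,0,0,0],
  ],
  fingers=0.01,
)

```text
t: 37.9
position: [377.0, -338.4, 102.3]
tcp_rot: [-180.0, -0.0, 82.0]
ft_force: [-0.2, -1.2, -2.3]
finger_gap: 35.7
grasp_force: 30.0
```

```bash
python3 mv.py 668.5 -194.3 105 101
```

```text
t 37.9 pos [ 377.  -338.4  102.3] rot [-1.7997e+02 -3.0000e-02  8.1960e+01] q [ 60.  23. -29. 113.  15.  47.  14.] F [-0.2 -1.2 -2.3] gap 35.7 grip 30.0
[0.1834, 0.2685, -0.0027, -0.02, -0.03, -19.04] len 325
```

Call:
carry_out(
  rows=[
    [0.011,0.016,0,0,0,-1],
    [0.035,0.051,0,0,0,-4],
    [0.065,0.095,-0.003,0,0,-7],
    [0.095,0.139,-0.003,0,0,-10],
    [0.125,0.183,-0.003,0,0,-13],
    [0.155,0.227,-0.003,0,0,-16],
    [0.175,0.256,-0.003,0,0,-18],
    [0.183,0.268,-0.003,0,0,-19],
    [0.183,0.268,-0.003,0,0,-19],
    [0.183,0.268,-0.003,0,0,-19],
  ],
)

```text
t: 39.15
position: [667.0, -196.4, 103.7]
tcp_rot: [-179.9, 0.0, 100.8]
ft_force: [0.3, -0.3, -2.2]
finger_gap: 35.8
grasp_force: 30.0
```

```bash
python3 look.py w17; python3 mv.py 668.5 -194.3 17 101; python3 - <<'E'
from ref import *
w,c=wrist("w17")
for yaw in(10,11,12):
    t=np.radians(yaw);R=np.array([[np.cos(t),-np.sin(t)],[np.sin(t),np.cos(t)]]);o=np.array([659.5,-150.3]); 
    P=[(-28,-85),(28,-85),(28,-5),(-28,-5)]; Q=[(-50,95),(50,95),(50,-5),(-50,-5)]
    for S,z in((P,14),(Q,14)): print(yaw,(proj(c,np.array([[*(o+R@np.array(p)),z] for p in S]))).round().tolist())
E
```

```text
pin [21. 80.]
pin2 [141. 103.]
ply [279. 158.]
39.15 [ 667.  -196.4  103.7] [ 32.  40. -31.  86.  23.  61.   6.]
t 39.2 pos [ 667.  -196.6  103.9] rot [-1.7993e+02  4.0000e-02  1.0083e+02] q [ 32.  40. -31.  86.  23.  61.   6.] F [-0.6 -0.1 -3. ] gap 35.7 grip 30.0
[0.0021, 0.002, 0.0869, -0.07, 0.04, -0.17] len 87
10 [[246.0, 253.0], [306.0, 254.0], [310.0, 167.0], [245.0, 167.0]]
10 [[216.0, 37.0], [343.0, 39.0], [335.0, 168.0], [220.0, 166.0]]
11 [[248.0, 253.0], [308.0, 253.0], [310.0, 167.0], [245.0, 167.0]]
11 [[214.0, 39.0], [341.0, 38.0], [335.0, 167.0], [220.0, 167.0]]
12 [[249.0, 254.0], [309.0, 253.0], [310.0, 166.0], [246.0, 168.0]]
12 [[212.0, 40.0], [339.0, 37.0], [336.0, 166.0], [220.0, 168.0]]
```

View pics/w17.png

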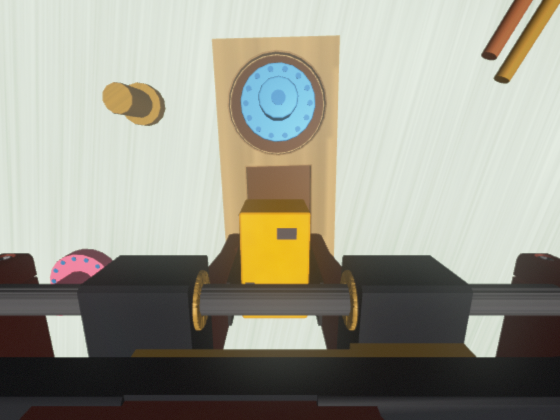

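w17 shows the stem mould centred in its recess at (278,103). The yellow block is above the rectangular recess, whose far edge is at row 166 and columns 247–311, as predicted. I lower it with a 2 mm correction.

Call:
carry_out(
  rows=[
    [0.002,0.002,0.012,0,0,0],
    [0.002,0.002,0.03,0,0,0],
    [0.002,0.002,0.05,0,0,0],
    [0.002,0.002,0.066,0,0,0],
    [0.002,0.002,0.075,0,0,0],
    [0.002,0.002,0.081,0,0,0],
    [0.002,0.002,0.084,0,0,0],
    [0.002,0.002,0.086,0,0,0],
    [0.002,0.002,0.0865,0,0,0],
    [0.002,0.002,0.0865,0,0,0],
  ],
)

```text
t: 40.45
position: [670.0, -192.8, 18.0]
tcp_rot: [180.0, 0.0, 100.9]
ft_force: [0.4, -0.1, -2.6]
finger_gap: 35.6
grasp_force: 30.0
```

```bash
python3 mv.py 668.5 -194.3 17 101
```

```text
t 40.45 pos [ 670.  -192.8   18. ] rot [1.7998e+02 2.0000e-02 1.0094e+02] q [ 31.  46. -29.  88.  26.  53.   4.] F [ 0.4 -0.1 -2.6] gap 35.6 grip 30.0
[-0.0011, -0.0018, 0.001, 0.02, 0.02, -0.06] len 2
```

Call:
carry_out(
  rows=[
    [-0.001,-0.001,0.0007,0,0,0],
    [-0.001,-0.001,0.0007,0,0,0],
    [-0.001,-0.001,0.0007,0,0,0],
    [-0.001,-0.001,0.0007,0,0,0],
    [-0.001,-0.001,0.0007,0,0,0],
    [-0.001,-0.001,-0.01,0,0,0],
    [-0.001,-0.001,-0.03,0,0,0],
    [-0.001,-0.001,-0.06,0,0,0],
    [-0.001,-0.001,-0.09,0,0,0],
    [-0.001,-0.001,-0.12,0,0,0],
  ],
  fingers=0.0878,
)

```text
t: 41.7
position: [669.5, -193.8, 140.5]
tcp_rot: [179.9, 0.0, 101.0]
ft_force: [-0.0, -0.7, 0.1]
finger_gap: 87.6
grasp_force: 0.0
```

Call:
carry_out(
  rows=[
    [-0.01,0,-0.01,0,0,0],
    [-0.03,0,-0.03,0,0,0],
    [-0.06,0,-0.05,0,0,0],
    [-0.09,0,-0.06,0,0,0],
    [-0.1,0,-0.06,0,0,0],
    [-0.1,0,-0.06,0,0,0],
    [-0.1,0,-0.06,0,0,0],
    [-0.1,0,-0.06,0,0,0],
    [-0.1,0,-0.06,0,0,0],
    [-0.1,0,-0.06,0,0,0],
  ],
)

```text
t: 42.95
position: [688.1, -291.8, 197.7]
tcp_rot: [180.0, 0.0, 101.0]
ft_force: [1.3, 0.1, 0.1]
finger_gap: 87.4
grasp_force: 0.0
```

```bash
python3 look.py w18; python3 - <<'E'
from plant import manip
import cv2,numpy as np
s=manip.get_image("scene")["img"][:,:,::-1][110:330,170:410]; b=cv2.imread("pics/w18.png"); cv2.imwrite("pics/p4.png",np.hstack([cv2.resize(b,(400,400)),cv2.resize(s,(400,400))]))
E
```

```text
stem [44. 89.]
yellow [ 18. 183.]
pin2 [167.  17.]
ply [275.  63.]
42.95 [ 688.1 -291.8  197.7] [ 37.  40. -32.  71.  21.  74.  17.]
```

View pics/p4.png

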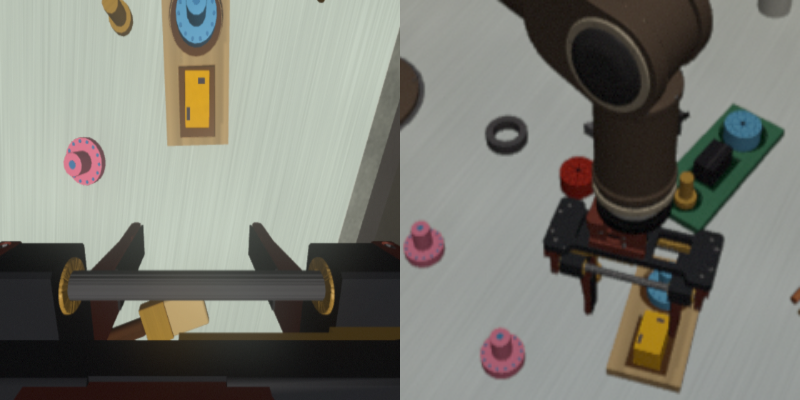

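The left half shows the yellow block seated with a margin all round at (197,98), and the stem mould in its round recess at (196,15). The right half shows the green kit complete. The red mould and the pink look-alikes are untouched, and the gripper is clear.

```bash
python3 -c "
from plant import manip
print(manip.hand_in())"
```

```text
the job is handed in; nothing more can be done
None
```

I seated all five parts in the two kit boards in the order asked, checked each with the wrist camera after release, and handed the job in at about 43 s of the 125 s; no verdict came back.

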